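# Put returned brass fittings back in their stock bins

### The job

Put the four brass fittings lying on the counter away, each standing upright, as it stands now, on the floor of its own bin in the row of four: the valve with the red lever in the red bin, the hexagonal socket with the open bore in the yellow bin, the tee in the green bin and the low wide end cap in the black bin. Leave the two grey steel fittings where they are.

Things in the scene. Friction and masses are not known exactly. Their poses are not given: they have to be found in the camera images.
- brass_socket: Brass-coloured straight pipe socket standing on end: a hexagonal prism 46 mm tall, 40 mm across its flats (46 over the corners), with a round black-looking bore in its top (only a look: the part is solid). Origin: centre of its underside; z up; its y axis is square to one pair of flats (other pairs every 60 degrees).
- brass_tee: Brass-coloured pipe tee, branch up: the run lies along its x, 74 mm long, 36 wide over octagonal end collars; from its middle an upright branch 31 mm thick ends in an octagonal collar 36 mm across flats, from 36 to 56 mm height (its top), one pair of flats square to y: grip that collar. Origin: centre of its underside, below the branch; z up.
- brass_cap: Brass-coloured end cap: a low, wide hexagonal prism 26 mm tall, 50 mm across its flats (58 over the corners), with a small shallow dome on its closed top (no hole, 33 mm high in all). Origin: centre of its underside; z up; its y axis is square to one pair of flats (other pairs every 60 degrees).
- brass_valve: Brass-coloured ball valve with a red lever on top. Body along its x, 78 mm long; middle block 36 long, 36 wide (flats square to y), 34 tall; octagonal ends 34 mm wide. The lever, 70 by 14 by 6 mm, is rigid, lies along x at 43 to 49 mm height, reaching 47 mm to +x and 23 to -x. Origin: centre of the middle block's underside; z up.
- red_bin: Red plastic bin, fixed, open on top, one of a row of four. 150 mm along its x, 110 along its y; walls and floor 4 mm thick: inside 142 by 102 mm, its floor 4 mm above the counter. Back and side walls 52 mm high; front wall (-x, towards the robot, blank paper label) and the front 45 mm of the sides only 28 mm. Origin: centre of its underside; z up.
- yellow_bin: Yellow plastic bin, fixed, open on top, one of a row of four. 150 mm along its x, 110 along its y; walls and floor 4 mm thick: inside 142 by 102 mm, its floor 4 mm above the counter. Back and side walls 52 mm high; front wall (-x, towards the robot, blank paper label) and the front 45 mm of the sides only 28 mm. Origin: centre of its underside; z up.
- green_bin: Green plastic bin, fixed, open on top, one of a row of four. 150 mm along its x, 110 along its y; walls and floor 4 mm thick: inside 142 by 102 mm, its floor 4 mm above the counter. Back and side walls 52 mm high; front wall (-x, towards the robot, blank paper label) and the front 45 mm of the sides only 28 mm. Origin: centre of its underside; z up.
- black_bin: Black plastic bin, fixed, open on top, one of a row of four. 150 mm along its x, 110 along its y; walls and floor 4 mm thick: inside 142 by 102 mm, its floor 4 mm above the counter. Back and side walls 52 mm high; front wall (-x, towards the robot, blank paper label) and the front 45 mm of the sides only 28 mm. Origin: centre of its underside; z up.
- steel_socket: Grey steel straight pipe socket standing on end: a hexagonal prism 46 mm tall, 40 mm across its flats (46 over the corners), with a round black-looking bore in its top (only a look: the part is solid). Origin: centre of its underside; z up; its y axis is square to one pair of flats (other pairs every 60 degrees). Stays where it is.
- steel_tee: Grey steel pipe tee, branch up: the run lies along its x, 74 mm long, 36 wide over octagonal end collars; from its middle an upright branch 31 mm thick ends in an octagonal collar 36 mm across flats, from 36 to 56 mm height (its top), one pair of flats square to y: grip that collar. Origin: centre of its underside, below the branch; z up. Stays where it is.
Mind the look-alikes: they are no part of the job. Leave any blue look-alike of the brass_cap alone.

How it is judged:
By the outcome, as a careful person would: the job done as asked, in the order asked, and still so for the second after the job is handed in, with the robot touching nothing.
It also fails if it takes over 96 s, if anything falls off the work surface, if the arm or the gripper's body presses on something with over 40 N, if the wrist force passes 120 N, or if a joint passes its speed limit or range.

### The arm

A 6-joint arm with a two-finger parallel gripper is mounted at the origin on the work surface. World frame = base frame: x ahead of the robot, y to its left, z up, the work surface at z = 0. Lengths are in m, angles in rad, forces in N, time in s.
With the tool pointing down it reaches from about 0.25 to 0.775 m from the base axis. Payload 4 kg.
Tool frame: the origin (TCP) lies on the centre line of the jaws, within the pads' length; the fingertips stand 25 mm ahead of it and the grasp point (between the pads) lies 6 mm ahead of it; z points along the fingers, y is the line along which they close (so a half turn about z gives the same grasp; the last joint's range is limited). The gripper opens to 94 mm and grips with 3 to 60 N. Pads are 16 mm wide; open, the fingers measure 119 mm over their backs; the gripper's body (75 mm by 177 mm) begins 78 mm behind the grasp point.
Start: joints at [-1.231, 0.087, 1.371, -0, 1.684, -0.103], TCP at [0.236, -0.497, 0.231] pointing down, gripper open.
Joint ranges: [-3.1, 3.1], [-0.76, 2.03], [0.27, 2.55], [-1.08, 4.22], [0.17, 2.65], [-2.57, 2.57]. Speed limits (rad/s): [2.79, 2.79, 3.14, 3.14, 3.14, 3.14].

### API

Orientations are given as [roll, pitch, yaw] about the fixed x, y, z axes, in that order (R = Rz(yaw) Ry(pitch) Rx(roll)).
In Python, from bench import sensors, optics, ticket gives the robot as it stands.
- The arm moves only by the tool send_rows, never from a script. Its argument "rows" is a list of rows, each a list of 6 numbers: the shift along the world's x, y, z in mm, then the turn, a rotation vector about the world's x, y, z in rad. In form: [[x, y, z, wx, wy, wz], ...]. A call has 1 to 8 rows; each row shifts and turns the commanded pose from where the row before left it; what a row does not reach is not made up. A row lasts 1/12 s, in which the tool goes at most 41.7 mm and 7.16 degrees, less where a joint would pass 70% of its speed; a pose out of reach is approached as far as the arm can. A call is refused whole if a number of a shift passes 41.7 or a number of a turn 0.125, either way. A call with a gripper value outside its range is refused whole. "grip" is the finger opening in mm, from 0 to 94, set as the call begins (left out, the last holds). The fingers move at their own pace and stop on an object; the grip force is fixed at half the most. Time passes only in rows, so rows that do not move let the fingers close. It gives the time, the measured TCP pose, the force, the opening and the grip force at its end, in the units of the state.
- sensors.get_obs(): the state, without advancing time (a new reading comes with each control period).
- optics.snapshot(name): name is "side" or "top"; returns the picture (480x640x3 uint8, red, green, blue); there is no depth.
- optics.camera_model(name): a dict with "vertical_fov" (degrees; the focal length in pixels is half the picture's height over the tangent of half this angle, whatever the lens; pixels are square), "cx", "cy" (the principal point, pixels), "k1" (the pictures are not rectified: a ray, as slopes to the right and down, at radius r is drawn at 1 + k1 r^2 times it, then the intrinsics apply), "R" (3x3) and "t" (3): a world point X has camera coordinates R X + t. Camera axes: x right, y down, z forward; pixel columns grow to the right and rows downward; lengths in m; the calibration is good to about 2 mm. A picture is of the moment at which its call begins. camera_model takes no time and is no camera call.
- ticket.close_job(): hands the job in; it is judged then, once.
The state is a dict: "time": time; "joint_positions": joint angles; "qvel": joint speeds; "joint_torque": joint torques, N m; "tool_pos": TCP position; "ee_rot": TCP orientation; "wrist_force": force on the tool from outside, world axes, zero at the start; "wrist_torque": the same for the moment, N m; "width": finger opening in m; "finger_force": force on a finger pad.
Only numpy, scipy, OpenCV 4.12 (cv2) and the standard library are available. Lean on these libraries where they do the work, as an engineer would, in place of code of your own. Each camera call takes 0.05 s, during which the arm holds its last target. There are 200 camera calls.

## Working session

There is one attempt and no reset: what is moved stays moved. The work goes in short steps, Python scripts to look and compute and a tool call to move; the robot and the scene stay as the last step left them, time stands still between calls to the robot, and variables do not carry over. Pictures are saved under pics/ and viewed, at most 14 in all, crops included, and the job is handed in when it is done.

Besides the shell and the picture viewer there is one more tool, called as name(argument=value, ...) on one line, values as JSON. send_rows: Moves the arm, as the interface text tells. Its arguments: {"type":"object","properties":{"rows":{"type":"array"},"grip":{"type":"number"}},"required":["rows"]}

```bash
mkdir -p pics
python3 - <<'E'
from bench import sensors, optics
import cv2
for n in("side","top"):
    cv2.imwrite(f"pics/{n}0.png",optics.snapshot(n)[:,:,::-1]); print(n,optics.camera_model(n))
print(sensors.get_obs())
E
```

```text
side {'vertical_fov': 51.37250328481353, 'cx': 311.9027307456096, 'cy': 237.9287858719619, 'k1': -0.0017884266033777905, 'R': array([[-0.93740441, -0.34765967, -0.0201425 ],
       [-0.20687604,  0.60246762, -0.77086644],
       [ 0.28013438, -0.7184466 , -0.63667826]]), 't': array([0.48405089, 0.09894094, 0.93998747])}
top {'vertical_fov': 46.30759451816735, 'cx': 316.84448556055605, 'cy': 244.3000007741779, 'k1': 0.029278949150792703, 'R': array([[ 0.02465388, -0.99949234,  0.02018025],
       [-0.98486022, -0.02774786, -0.17111518],
       [ 0.17158827, -0.01565607, -0.98504434]]), 't': array([0.03995254, 0.47873637, 0.98492461])}
{'time': 0.1, 'joint_positions': array([-1.23112954e+00,  8.78790498e-02,  1.37204355e+00,  1.46312563e-05,
        1.68361376e+00, -1.03105105e-01]), 'qvel': array([ 0.00011564, -0.00079173, -0.00299826,  0.00192989, -0.00084471,
       -0.00012691]), 'joint_torque': array([ 2.88599513e-03, -3.41251230e+01, -3.03299940e+01,  7.19154300e-02,
        3.03779694e-02, -1.12985872e-04]), 'tool_pos': array([ 0.23549873, -0.49655579,  0.22945252]), 'ee_rot': array([-3.13966076e+00, -2.14515561e-04,  4.42773320e-01]), 'wrist_force': array([ 0.02011144, -0.63599063, -0.15654015]), 'wrist_torque': array([-0.03970641,  0.00508286, -0.03739033]), 'finger_force': 0.0, 'width': 0.09390114018677799}
```

View pics/top0.png

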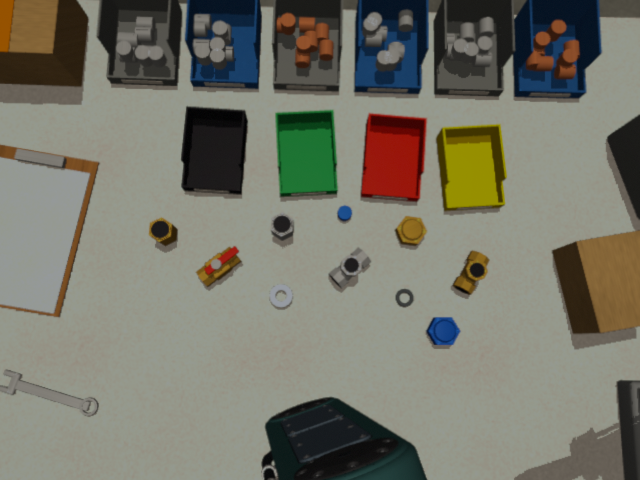

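View pics/side0.png

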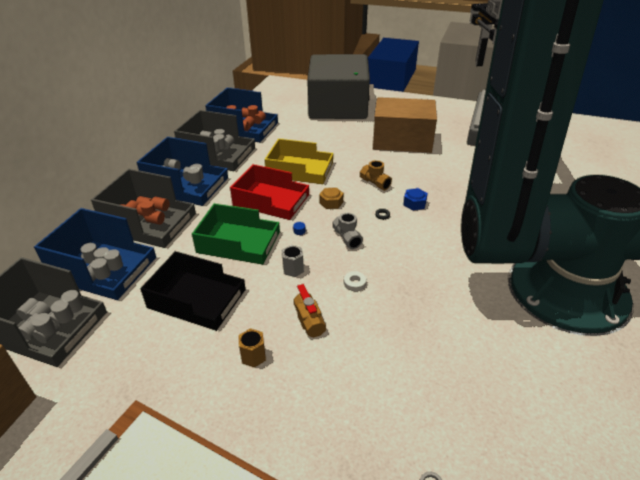

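The top view shows image up = +x and right = −y. The fittings' pixels are socket (162,231), valve (219,266), cap (411,230) and tee (472,270). The bins run black, green, red, yellow from left to right, and the blue cap at (443,331) is to be left. The side view agrees. I'll take crops to measure accurately.

```bash
cat > h.py <<'E'
import numpy as np, cv2
from bench import optics
def ray(n,uv,z):
    m=optics.camera_model(n); f=240/np.tan(np.radians(m["vertical_fov"]/2))
    R=np.array(m["R"]);t=np.array(m["t"]); K=np.array([[f,0,m["cx"]],[0,f,m["cy"]],[0,0,1]])
    p=cv2.undistortPoints(np.float64(uv).reshape(-1,1,2),K,np.array([m["k1"],0,0,0.]))[:,0]
    d=np.c_[p,np.ones(len(p))]@R; c=-R.T@t
    return c+d*((z-c[2])/d[:,2])[:,None]
E
python3 - <<'E'
import cv2
t=cv2.imread("pics/top0.png")
c=lambda x,y,w,h,s:cv2.resize(t[y:y+h,x:x+w],None,fx=s,fy=s,interpolation=cv2.INTER_CUBIC)
a=c(140,205,130,90,6);cv2.imwrite("pics/cA.png",a)
cv2.imwrite("pics/cB.png",c(385,205,130,100,6))
cv2.imwrite("pics/cC.png",c(175,95,340,125,2.35))
E
```

```text
(no output)
```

View pics/cA.png

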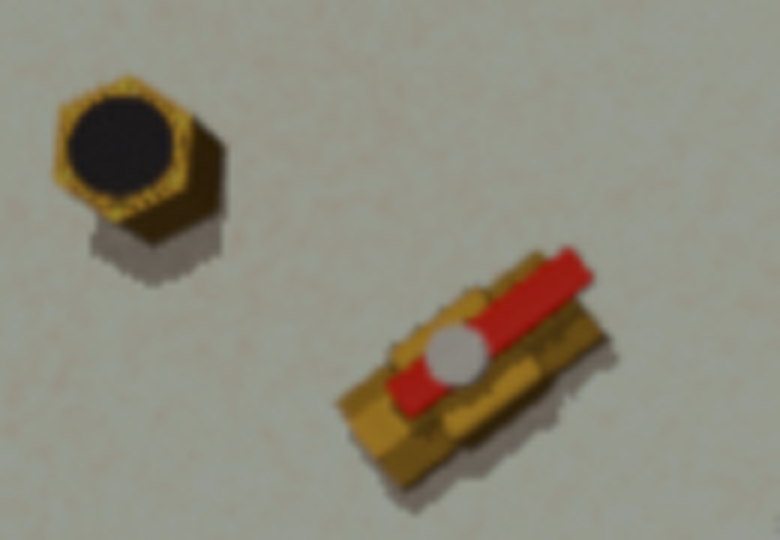

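View pics/cB.png

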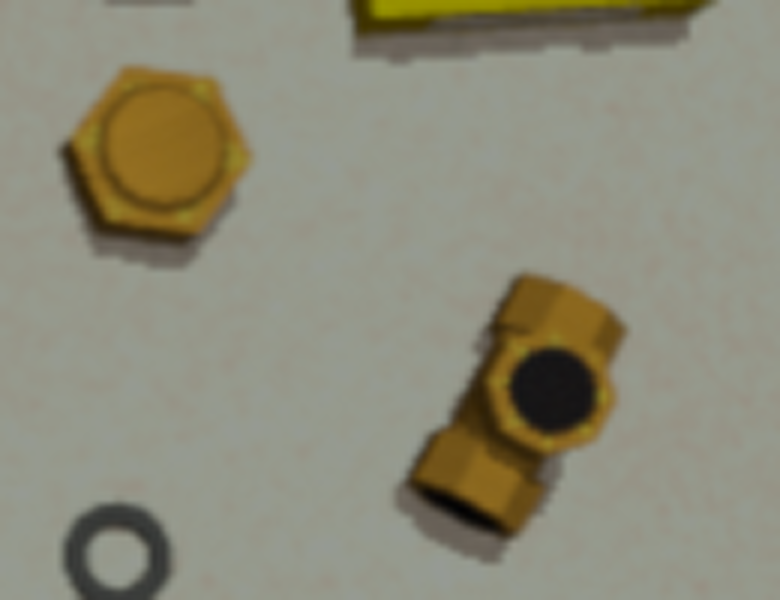

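View pics/cC.png

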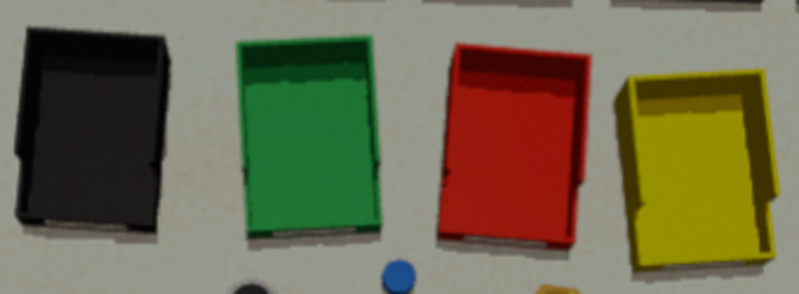

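The crops show socket bore (120,146) and lever corners (570,246), (594,276), (411,417), (388,384) in crop A. Crop B shows the cap dome (163,147) and tee bore (553,390). Crop C shows the bin rims. I'll turn these into positions.

Run:
```python
from h import *
A=lambda p,z:ray("top",(np.array(p,float).reshape(-1,2)+.5)/6-.5+[140,205],z)[:,:2]
B=lambda p,z:ray("top",(np.array(p,float).reshape(-1,2)+.5)/6-.5+[385,205],z)[:,:2]
C=lambda p,z:ray("top",(np.array(p,float).reshape(-1,2)+.5)/2.35-.5+[175,95],z)[:,:2]
np.set_printoptions(precision=4,suppress=True)
ang=lambda d:np.degrees(np.arctan2(d[1],d[0]))
def hexa(n,P):
    c=P.mean(0); a=np.arctan2(*(P-c).T[::-1]); print(n,"c",c,"corner deg mod60",np.degrees(np.angle(np.exp(6j*a).mean())/6),"r",np.linalg.norm(P-c,axis=1))
hexa("socket",A([(127,74),(192,112),(184,178),(118,220),(53,180),(60,105)],.046)); print("bore",A((120,146),.046))
L=A([(570,246),(594,276),(411,417),(388,384)],.049)
a=(L[0]+L[1])/2;b=(L[2]+L[3])/2;d=(a-b)/np.linalg.norm(a-b)
print("valve len",np.linalg.norm(a-b),"org",(a+b)/2-.012*d,"yaw",ang(d))
print("knob?",A((457,354),.052))
hexa("cap",B([(127,68),(212,76),(250,155),(195,235),(105,222),(68,150)],.026)); print("dome",B((163,147),.033))
T=B([(520,280),(412,482),(625,330),(545,487)],.02)
print("tee",B((553,390),.056),"yaw",ang(T[0]-T[1]),ang(T[2]-T[3]),"mid",(T[0]+T[1])/2)
for n,p in dict(black=[(27,29),(166,38),(18,222),(155,231)],green=[(238,42),(373,37),(247,235),(381,230)],red=[(457,44),(590,57),(438,238),(573,247)],yellow=[(628,78),(765,70),(633,268),(773,260)]).items():
    bk=C(p[:2],.052);fr=C(p[2:],.028);d=bk.mean(0)-fr.mean(0)
    print(n,(bk.mean(0)+fr.mean(0))/2,"yaw",ang(d),ang(bk[0]-bk[1])-90,"len",np.linalg.norm(d),np.linalg.norm(bk[0]-bk[1]),np.linalg.norm(fr[0]-fr[1]))
# side-view cross check
im=optics.snapshot("side")[:,:,::-1]; h=cv2.cvtColor(im,cv2.COLOR_BGR2HSV)
m=cv2.inRange(h,(0,0,0),(179,255,55))
for n,(x,y),z in [("socket",(251,337),.046),("tee",(376,164),.056)]:
    s=m[y-8:y+8,x-12:x+12]; k,l,st,ce=cv2.connectedComponentsWithStats(s); i=1+np.argmax(st[1:,4]) if k>1 else 0
    print("side",n,st[i],ray("side",ce[i]+[x-12,y-8],z)[0,:2])
```

```text
socket c [0.4973 0.3377] corner deg mod60 0.23881686181483808 r [0.0219 0.0228 0.0215 0.0231 0.023  0.0228]
bore [[0.4969 0.3383]]
valve len 0.067946366312707 org [0.4356 0.2326] yaw -50.04593493009516
knob? [[0.4355 0.2327]]
cap c [ 0.5127 -0.1231] corner deg mod60 25.463771622487837 r [0.028  0.0294 0.0282 0.0285 0.0286 0.0285]
dome [[ 0.5125 -0.1229]]
tee [[ 0.437  -0.2349]] yaw -28.511924660707862 -27.728348846922636 mid [ 0.4441 -0.2191]
black [0.6514 0.2502] yaw -1.3271314411833908 -1.8614459156707 len 0.1523656882282238 0.11063188535340392 0.10894732087700502
green [0.6521 0.0762] yaw 4.150115294728601 4.16275016126211 len 0.15284636114847042 0.108130546481363 0.10724289623273849
red [ 0.6485 -0.0879] yaw -3.8749649482540267 -4.1040561002030955 len 0.15284422428291924 0.10707415054233362 0.10836188827484562
yellow [ 0.6341 -0.2363] yaw 3.4943623961870722 5.168158915356145 len 0.1502669113798294 0.11031643462652065 0.11261445893229961
side socket [  2   3  19  13 202] [0.4974 0.3353]
side tee [ 8  6 10  5 37] [ 0.4385 -0.2376]
```

send_rows(rows=[[4,15,0,0,0,0.04],[8,30,0,0,0,0.08],[8,30,0,0,0,0.08],[8,30,0,0,0,0.08],[8,30,0,0,0,0.08],[8,30,0,0,0,0.08],[8,30,0,0,0,0.08],[8,30,0,0,0,0.08]], grip=70)

```text
time: 0.82
tool_pos: [0.2956, -0.2704, 0.2301]
ee_rot: [-3.141, -0.0, 1.046]
wrist_force: [0.7, -0.1, 0.3]
width: 0.0699
finger_force: 0.0
```

send_rows(rows=[[8,30,0,0,0,0.08],[8,30,0,0,0,0.08],[8,30,0,0,0,0.08],[8,30,0,0,0,0.08],[8,30,0,0,0,0.08],[8,30,0,0,0,0.08],[8,30,0,0,0,0.08],[8,30,0,0,0,0.08]])

```text
time: 1.48
tool_pos: [0.3595, -0.0304, 0.2304]
ee_rot: [3.141, 0.0, 1.687]
wrist_force: [-0.5, -0.5, 0.3]
width: 0.0702
finger_force: 0.0
```

send_rows(rows=[[8,30,-10,0,0,0.08],[8,30,-10,0,0,0.08],[8,30,-10,0,0,0.08],[8,30,-10,0,0,0.08],[8,30,-10,0,0,0.08],[8,30,-10,0,0,0.08],[8,30,-10,0,0,0.08],[8,20,0,0,0,0.026]])

```text
time: 2.15
tool_pos: [0.4221, 0.2001, 0.1577]
ee_rot: [-3.138, -0.002, 2.274]
wrist_force: [-0.1, -0.7, -0.2]
width: 0.0701
finger_force: 0.0
```

send_rows(rows=[[4,3,-5,0,0,0],[0,0,0,0,0,0],[0,0,0,0,0,0]])

```text
time: 2.4
tool_pos: [0.4272, 0.2003, 0.1549]
ee_rot: [-3.14, -0.0, 2.268]
wrist_force: [-0.2, 0.2, -0.6]
width: 0.0699
finger_force: 0.0
```

send_rows(rows=[[9,31,0,0,0,0],[0,0,-20,0,0,0],[0,0,-30,0,0,0],[0,0,-30,0,0,0],[0,0,-25,0,0,0],[0,0,-12,0,0,0],[0,0,-5,0,0,0],[0,0,0,0,0,0]])

```text
time: 3.07
tool_pos: [0.436, 0.2305, 0.0327]
ee_rot: [-3.139, -0.0, 2.267]
wrist_force: [0.5, -0.2, 0.1]
width: 0.0697
finger_force: 0.0
```

send_rows(rows=[[0,0,0,0,0,0],[0,0,0,0,0,0],[0,0,0,0,0,0],[0,0,0,0,0,0],[0,0,0,0,0,0],[0,0,0,0,0,0],[0,0,0,0,0,0]], grip=20)

```text
time: 3.65
tool_pos: [0.4364, 0.2317, 0.0341]
ee_rot: [-3.141, 0.0, 2.269]
wrist_force: [-3.9, -3.1, 5.6]
width: 0.0356
finger_force: 30.0
```

send_rows(rows=[[0,0,10,0,0,0],[0,0,20,0,0,0],[0,0,30,0,0,0],[0,0,30,0,0,0],[0,0,20,0,0,0],[6,-10,0,0,0,0.025],[13,-20,0,0,0,0.05],[13,-20,0,0,0,0.05]])

```text
time: 4.32
tool_pos: [0.4687, 0.1823, 0.1438]
ee_rot: [3.14, 0.0, 2.399]
wrist_force: [0.1, -0.1, -3.9]
width: 0.0356
finger_force: 30.0
```

send_rows(rows=[[13,-20,0,0,0,0.05],[13,-20,0,0,0,0.05],[13,-20,0,0,0,0.05],[13,-20,0,0,0,0.05],[13,-20,0,0,0,0.05],[13,-20,0,0,0,0.05],[13,-20,0,0,0,0.05],[13,-20,0,0,0,0.05]])

```text
time: 4.98
tool_pos: [0.5729, 0.0213, 0.1427]
ee_rot: [3.141, -0.001, 2.796]
wrist_force: [0.8, -0.1, -4.7]
width: 0.0359
finger_force: 30.0
```

send_rows(rows=[[13,-20,0,0,0,0.05],[13,-20,0,0,0,0.05],[13,-20,0,0,0,0.05],[13,-20,0,0,0,0.05],[13,-20,0,0,0,0.05],[8,-11,0,0,0,0.028],[0,0,0,0,0,0],[0,0,0,0,0,0]])

```text
time: 5.65
tool_pos: [0.6454, -0.0891, 0.1422]
ee_rot: [3.14, -0.002, 3.07]
wrist_force: [-0.8, 0.3, -3.4]
width: 0.0357
finger_force: 30.0
```

send_rows(rows=[[0,0,-15,0,0,0],[0,0,-25,0,0,0],[0,0,-25,0,0,0],[0,0,-20,0,0,0],[0,0,-10,0,0,0],[0,0,-5,0,0,0],[0,0,-2,0,0,0],[0,0,0,0,0,0]])

```text
time: 6.32
tool_pos: [0.6461, -0.0886, 0.0423]
ee_rot: [3.142, 0.001, 3.072]
wrist_force: [-1.0, 0.3, -3.0]
width: 0.0358
finger_force: 30.0
```

send_rows(rows=[[0,0,-1,0,0,0],[0,0,0,0,0,0],[0,0,0,0,0,0]])

```text
time: 6.57
tool_pos: [0.6464, -0.0892, 0.042]
ee_rot: [-3.141, 0.002, 3.072]
wrist_force: [-1.2, 1.3, -3.5]
width: 0.0355
finger_force: 30.0
```

send_rows(rows=[[0,0,-1,0,0,0],[0,0,-1,0,0,0],[0,0,-1,0,0,0],[0,0,0,0,0,0],[0,0,0,0,0,0]])

```text
time: 6.98
tool_pos: [0.646, -0.0891, 0.0382]
ee_rot: [-3.142, 0.001, 3.072]
wrist_force: [-0.5, 0.2, -0.3]
width: 0.0355
finger_force: 30.0
```

send_rows(rows=[[0,0,0,0,0,0],[0,0,0,0,0,0],[0,0,0,0,0,0],[0,0,0,0,0,0]], grip=54)

```text
time: 7.32
tool_pos: [0.6459, -0.089, 0.0379]
ee_rot: [-3.142, 0.001, 3.072]
wrist_force: [-0.9, -1.0, 0.0]
width: 0.0532
finger_force: 0.0
```

send_rows(rows=[[0,0,5,0,0,0],[0,0,15,0,0,0],[0,0,25,0,0,0],[0,0,30,0,0,0],[0,0,30,0,0,0],[0,0,0,0,0,0]])

```text
time: 7.82
tool_pos: [0.6494, -0.0898, 0.1515]
ee_rot: [-3.139, 0.014, 3.072]
wrist_force: [1.1, -0.4, 2.0]
width: 0.0539
finger_force: 0.0
```

send_rows(rows=[[-5,13,0,0,0,0.035],[-9,27,0,0,0,0.035],[-9,27,0,0,0,0],[-9,27,0,0,0,0],[-9,27,0,0,0,0],[-9,27,0,0,0,0],[-9,27,0,0,0,0],[-9,27,0,0,0,0]], grip=70)

```text
time: 8.48
tool_pos: [0.5753, 0.115, 0.1404]
ee_rot: [3.141, -0.004, -3.139]
wrist_force: [0.1, 0.7, -0.1]
width: 0.0701
finger_force: 0.0
```

send_rows(rows=[[-9,27,0,0,0,0],[-9,27,0,0,0,0],[-9,27,0,0,0,0],[-9,27,0,0,0,0],[-9,27,0,0,0,0],[-9,27,0,0,0,0],[-9,27,0,0,0,0],[-9,27,0,0,0,0]])

```text
time: 9.15
tool_pos: [0.5031, 0.3304, 0.1404]
ee_rot: [-3.14, -0.004, -3.139]
wrist_force: [0.3, 0.1, -0.2]
width: 0.0701
finger_force: 0.0
```

send_rows(rows=[[-9,8,0,0,0,0],[0,0,0,0,0,0],[0,0,0,0,0,0]])

```text
time: 9.4
tool_pos: [0.4954, 0.3367, 0.1413]
ee_rot: [-3.14, -0.002, -3.139]
wrist_force: [0.5, -0.3, 0.8]
width: 0.0694
finger_force: 0.0
```

send_rows(rows=[[2,0,-15,0,0,0],[0,0,-25,0,0,0],[0,0,-25,0,0,0],[0,0,-20,0,0,0],[0,0,-13,0,0,0],[0,0,-5,0,0,0],[0,0,0,0,0,0]])

```text
time: 9.98
tool_pos: [0.4983, 0.3355, 0.038]
ee_rot: [-3.14, -0.003, 3.141]
wrist_force: [-0.1, 0.2, -0.1]
width: 0.0698
finger_force: 0.0
```

send_rows(rows=[[0,0,0,0,0,0],[0,0,0,0,0,0],[0,0,0,0,0,0],[0,0,0,0,0,0],[0,0,0,0,0,0],[0,0,0,0,0,0],[0,0,0,0,0,0]], grip=25)

```text
time: 10.57
tool_pos: [0.4992, 0.3371, 0.0406]
ee_rot: [3.141, 0.002, -3.141]
wrist_force: [-0.1, -0.9, 3.3]
width: 0.0395
finger_force: 30.0
```

send_rows(rows=[[0,0,10,0,0,0],[0,0,20,0,0,0],[0,0,30,0,0,0],[0,0,30,0,0,0],[0,0,20,0,0,0],[0,0,0,0,0,0]])

```text
time: 11.07
tool_pos: [0.5009, 0.3386, 0.1556]
ee_rot: [3.136, 0.009, -3.141]
wrist_force: [0.5, -0.1, -1.1]
width: 0.0402
finger_force: 30.0
```

send_rows(rows=[[3,-14,0,0,0,0],[6.5,-27.5,0,0,0,0.01],[6.5,-27.5,0,0,0,0.01],[6.5,-27.5,0,0,0,0.01],[6.5,-27.5,0,0,0,0.01],[6.5,-27.5,0,0,0,0.01],[6.5,-27.5,0,0,0,0.01],[6.5,-27.5,0,0,0,0.01]])

```text
time: 11.73
tool_pos: [0.5454, 0.1281, 0.146]
ee_rot: [-3.141, -0.006, -3.071]
wrist_force: [1.3, 1.2, -2.0]
width: 0.04
finger_force: 30.0
```

send_rows(rows=[[6.5,-27.5,0,0,0,0],[6.5,-27.5,0,0,0,0],[6.5,-27.5,0,0,0,0],[6.5,-27.5,0,0,0,0],[6.5,-27.5,0,0,0,0],[6.5,-27.5,0,0,0,0],[6.5,-27.5,0,0,0,0],[6.5,-27.5,0,0,0,0]])

```text
time: 12.4
tool_pos: [0.5972, -0.0913, 0.1459]
ee_rot: [3.14, -0.006, -3.072]
wrist_force: [0.4, 1.0, -2.6]
width: 0.0399
finger_force: 30.0
```

send_rows(rows=[[6.5,-27.5,0,0,0,0],[6.5,-27.5,0,0,0,0],[6.5,-27.5,0,0,0,0],[6.5,-27.5,0,0,0,0],[6.5,-27.5,0,0,0,0],[3,-10,0,0,0,0],[0,0,0,0,0,0],[0,0,0,0,0,0]])

```text
time: 13.07
tool_pos: [0.6333, -0.2367, 0.1468]
ee_rot: [3.138, -0.004, -3.072]
wrist_force: [0.3, 0.9, -2.7]
width: 0.0397
finger_force: 30.0
```

send_rows(rows=[[0,0,-15,0,0,0],[0,0,-25,0,0,0],[0,0,-25,0,0,0],[0,0,-20,0,0,0],[0,0,-12,0,0,0],[0,0,-4,0,0,0],[0,0,-1,0,0,0],[0,0,0,0,0,0]])

```text
time: 13.73
tool_pos: [0.6352, -0.2365, 0.0485]
ee_rot: [-3.141, 0.001, -3.071]
wrist_force: [-0.2, -1.0, -1.5]
width: 0.0395
finger_force: 30.0
```

send_rows(rows=[[0,0,-1,0,0,0],[0,0,-1,0,0,0],[0,0,-1,0,0,0],[0,0,0,0,0,0],[0,0,0,0,0,0]])

```text
time: 14.15
tool_pos: [0.6348, -0.2371, 0.0449]
ee_rot: [-3.141, 0.0, -3.072]
wrist_force: [0.4, -0.6, -2.3]
width: 0.0397
finger_force: 30.0
```

send_rows(rows=[[0,0,-1,0,0,0],[0,0,-1,0,0,0],[0,0,0,0,0,0],[0,0,0,0,0,0]])

```text
time: 14.48
tool_pos: [0.6349, -0.2372, 0.0446]
ee_rot: [-3.141, 0.001, -3.071]
wrist_force: [-2.0, 0.5, 5.4]
width: 0.0396
finger_force: 30.0
```

send_rows(rows=[[0,0,0,0,0,0],[0,0,0,0,0,0],[0,0,0,0,0,0],[0,0,0,0,0,0]], grip=58)

```text
time: 14.82
tool_pos: [0.6347, -0.237, 0.0422]
ee_rot: [3.141, -0.0, -3.071]
wrist_force: [0.2, 0.3, -0.3]
width: 0.0577
finger_force: 0.0
```

send_rows(rows=[[0,0,5,0,0,0],[0,0,15,0,0,0],[0,0,25,0,0,0],[0,0,30,0,0,0],[0,0,30,0,0,0],[0,0,0,0,0,0]])

```text
time: 15.32
tool_pos: [0.638, -0.2385, 0.1565]
ee_rot: [-3.135, 0.012, -3.071]
wrist_force: [0.3, -0.4, 1.8]
width: 0.0584
finger_force: 0.0
```

send_rows(rows=[[-10,0,0,0,0,-0.05],[-28,0,0,0,0,-0.08],[-28,0,0,0,0,-0.08],[-28,0,0,0,0,-0.08],[-28,0,0,0,0,-0.08],[-28,0,0,0,0,-0.08],[-28,0,0,0,0,-0.08],[-18,1,0,0,0,-0.03]], grip=70)

```text
time: 15.98
tool_pos: [0.4363, -0.2358, 0.1472]
ee_rot: [-3.141, -0.001, 2.648]
wrist_force: [0.1, -0.0, 0.8]
width: 0.0699
finger_force: 0.0
```

send_rows(rows=[[0,0,0,0,0,0],[0,0,0,0,0,0],[0,0,0,0,0,0]])

```text
time: 16.23
tool_pos: [0.4394, -0.2362, 0.1477]
ee_rot: [3.141, 0.001, 2.652]
wrist_force: [0.1, 0.3, -0.4]
width: 0.0701
finger_force: 0.0
```

Run:
```python
from bench import optics
import cv2
im=optics.snapshot("top")[:,:,::-1]
cv2.imwrite("pics/t1.png",cv2.resize(im[90:340,140:540],None,fx=2,fy=2))
```

```text
(no output)
```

View pics/t1.png

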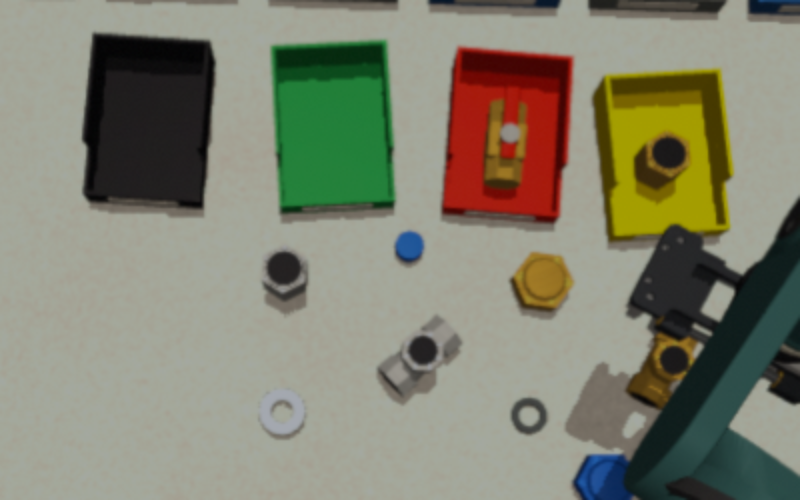

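The valve stands in the red bin (crop 505,140) and the socket in the yellow bin (665,155). The fingers are above the tee (675,360), so I'll go down on it.

send_rows(rows=[[-1,0,-15,0,0,0],[0,0,-25,0,0,0],[0,0,-25,0,0,0],[0,0,-18,0,0,0],[0,0,-8,0,0,0],[0,0,-4,0,0,0],[0,0,0,0,0,0]])

```text
time: 16.87
tool_pos: [0.438, -0.2358, 0.0519]
ee_rot: [3.141, -0.001, 2.652]
wrist_force: [0.4, -0.1, 0.0]
width: 0.0702
finger_force: 0.0
```

send_rows(rows=[[0,0,0,0,0,0],[0,0,0,0,0,0],[0,0,0,0,0,0],[0,0,0,0,0,0],[0,0,0,0,0,0],[0,0,0,0,0,0],[0,0,0,0,0,0]], grip=20)

```text
time: 17.45
tool_pos: [0.4379, -0.2362, 0.053]
ee_rot: [-3.142, 0.001, 2.652]
wrist_force: [-0.2, -0.0, 2.8]
width: 0.0358
finger_force: 30.0
```

send_rows(rows=[[0,0,10,0,0,0],[0,0,20,0,0,0],[0,0,30,0,0,0],[0,0,30,0,0,0],[0,0,20,0,0,0],[0,0,0,0,0,0]])

```text
time: 17.95
tool_pos: [0.4398, -0.2374, 0.1681]
ee_rot: [-3.141, 0.01, 2.652]
wrist_force: [0.7, -0.2, -2.3]
width: 0.0356
finger_force: 30.0
```

send_rows(rows=[[6,10,0,0,0,0],[14,20.5,0,0,0,0.04],[14,20.5,0,0,0,0.04],[14,20.5,0,0,0,0.04],[14,20.5,0,0,0,0.04],[14,20.5,0,0,0,0.04],[14,20.5,0,0,0,0.04],[14,20.5,0,0,0,0.04]])

```text
time: 18.62
tool_pos: [0.5406, -0.0799, 0.1589]
ee_rot: [3.141, -0.006, 2.934]
wrist_force: [1.0, -0.6, -2.7]
width: 0.0357
finger_force: 30.0
```

send_rows(rows=[[14,20.5,0,0,0,0.04],[14,20.5,0,0,0,0.04],[14,20.5,0,0,0,0.04],[14,20.5,0,0,0,0.04],[14,20.5,0,0,0,0.04],[14,20.5,0,0,0,0.04],[14,20.5,0,0,0,0.04],[12,14,0,0,0,0]])

```text
time: 19.28
tool_pos: [0.6505, 0.0783, 0.1583]
ee_rot: [3.14, -0.006, -3.068]
wrist_force: [0.5, -0.3, -2.4]
width: 0.036
finger_force: 30.0
```

send_rows(rows=[[0,0,0,0,0,0],[0,0,0,0,0,0],[0,0,0,0,0,0]])

```text
time: 19.53
tool_pos: [0.6502, 0.0752, 0.1598]
ee_rot: [-3.142, -0.005, -3.071]
wrist_force: [-0.4, -0.4, -2.4]
width: 0.0358
finger_force: 30.0
```

send_rows(rows=[[0,0,-15,0,0,0],[0,0,-25,0,0,0],[0,0,-25,0,0,0],[0,0,-20,0,0,0],[0,0,-12,0,0,0],[0,0,-4,0,0,0],[0,0,-1,0,0,0],[0,0,0,0,0,0]])

```text
time: 20.2
tool_pos: [0.6521, 0.0747, 0.0614]
ee_rot: [-3.142, 0.001, -3.072]
wrist_force: [0.2, -0.3, -3.1]
width: 0.0356
finger_force: 30.0
```

send_rows(rows=[[0,0,-1,0,0,0],[0,0,-1,0,0,0],[0,0,-1,0,0,0],[0,0,0,0,0,0],[0,0,0,0,0,0]])

```text
time: 20.62
tool_pos: [0.6518, 0.0751, 0.0579]
ee_rot: [3.142, 0.001, -3.071]
wrist_force: [-0.7, 0.7, -3.1]
width: 0.0355
finger_force: 30.0
```

send_rows(rows=[[0,0,-1,0,0,0],[0,0,-0.5,0,0,0],[0,0,0,0,0,0],[0,0,0,0,0,0]])

```text
time: 20.95
tool_pos: [0.652, 0.0751, 0.0571]
ee_rot: [3.142, 0.001, -3.071]
wrist_force: [-2.4, -0.3, 3.2]
width: 0.0357
finger_force: 30.0
```

send_rows(rows=[[0,0,0,0,0,0],[0,0,0,0,0,0],[0,0,0,0,0,0],[0,0,0,0,0,0]], grip=54)

```text
time: 21.28
tool_pos: [0.6517, 0.075, 0.0558]
ee_rot: [3.142, 0.0, -3.071]
wrist_force: [0.2, 0.1, 1.6]
width: 0.0536
finger_force: 0.0
```

send_rows(rows=[[0,0,5,0,0,0],[0,0,15,0,0,0],[0,0,25,0,0,0],[0,0,30,0,0,0],[0,0,30,0,0,0],[0,0,0,0,0,0]])

```text
time: 21.78
tool_pos: [0.6552, 0.0752, 0.1699]
ee_rot: [-3.141, 0.014, -3.071]
wrist_force: [0.3, 0.3, 1.7]
width: 0.0538
finger_force: 0.0
```

send_rows(rows=[[-7,-12,0,0,0,-0.012],[-12,-17,0,0,0,-0.06],[-12,-17,0,0,0,-0.06],[-12,-17,0,0,0,-0.06],[-12,-17,0,0,0,-0.06],[-12,-17,0,0,0,-0.06],[-12,-17,0,0,0,-0.06],[-12,-17,0,0,0,-0.06]], grip=76)

```text
time: 22.45
tool_pos: [0.5583, -0.0573, 0.1588]
ee_rot: [-3.141, -0.004, 2.776]
wrist_force: [-0.6, -0.0, 0.1]
width: 0.0758
finger_force: 0.0
```

send_rows(rows=[[-12,-17,0,0,0,-0.06],[-12,-17,0,0,0,-0.06],[-12,-17,0,0,0,-0.06],[-12,-17,0,0,0,-0.06],[0,0,0,0,0,0],[0,0,0,0,0,0],[0,0,0,0,0,0]])

```text
time: 23.03
tool_pos: [0.5121, -0.1237, 0.16]
ee_rot: [3.141, -0.002, 2.54]
wrist_force: [-0.7, 0.9, -0.3]
width: 0.0761
finger_force: 0.0
```

send_rows(rows=[[0,0,-20,0,0,0],[0,0,-30,0,0,0],[0,0,-30,0,0,0],[0,0,-25,0,0,0],[0,0,-15,0,0,0],[0,0,-8,0,0,0],[0,0,-2.5,0,0,0],[0,0,0,0,0,0]])

```text
time: 23.7
tool_pos: [0.5128, -0.1234, 0.0302]
ee_rot: [3.142, -0.001, 2.541]
wrist_force: [0.7, 0.7, 0.9]
width: 0.076
finger_force: 0.0
```

send_rows(rows=[[0,0,0,0,0,0],[0,0,0,0,0,0],[0,0,0,0,0,0],[0,0,0,0,0,0],[0,0,0,0,0,0],[0,0,0,0,0,0],[0,0,0,0,0,0]], grip=35)

```text
time: 24.28
tool_pos: [0.5132, -0.1244, 0.0315]
ee_rot: [3.142, 0.002, 2.54]
wrist_force: [-0.9, -1.1, 4.6]
width: 0.05
finger_force: 29.8
```

send_rows(rows=[[0,0,10,0,0,0],[0,0,20,0,0,0],[0,0,30,0,0,0],[0,0,30,0,0,0],[0,0,20,0,0,0],[0,0,0,0,0,0]])

```text
time: 24.78
tool_pos: [0.5152, -0.1247, 0.1458]
ee_rot: [3.139, 0.009, 2.54]
wrist_force: [1.5, -0.3, -1.8]
width: 0.0498
finger_force: 29.8
```

send_rows(rows=[[4,10,0,0,0,0],[8,22,0,0,0,0.036],[8,22,0,0,0,0.036],[8,22,0,0,0,0.036],[8,22,0,0,0,0.036],[8,22,0,0,0,0.036],[8,22,0,0,0,0.036],[8,22,0,0,0,0.036]])

```text
time: 25.45
tool_pos: [0.571, 0.0422, 0.1366]
ee_rot: [-3.14, -0.007, 2.794]
wrist_force: [0.1, 0.6, -2.7]
width: 0.0498
finger_force: 29.8
```

send_rows(rows=[[8,22,0,0,0,0.036],[8,22,0,0,0,0.036],[8,22,0,0,0,0.036],[8,22,0,0,0,0.036],[8,22,0,0,0,0.036],[8,22,0,0,0,0.036],[8,22,0,0,0,0.036],[8,22,0,0,0,0.036]])

```text
time: 26.12
tool_pos: [0.6348, 0.2178, 0.136]
ee_rot: [-3.14, -0.007, 3.082]
wrist_force: [-0.2, -0.6, -2.5]
width: 0.05
finger_force: 29.8
```

send_rows(rows=[[8,22,0,0,0,0.036],[6,11,0,0,0,0],[0,0,0,0,0,0],[0,0,0,0,0,0],[0,0,0,0,0,0]])

```text
time: 26.53
tool_pos: [0.6493, 0.2485, 0.1379]
ee_rot: [-3.14, -0.004, 3.116]
wrist_force: [-0.2, 0.1, -3.6]
width: 0.0498
finger_force: 29.8
```

send_rows(rows=[[0,0,-15,0,0,0],[0,0,-25,0,0,0],[0,0,-25,0,0,0],[0,0,-20,0,0,0],[0,0,-12,0,0,0],[0,0,-4,0,0,0],[0,0,-1,0,0,0],[0,0,0,0,0,0]])

```text
time: 27.2
tool_pos: [0.6512, 0.2488, 0.0395]
ee_rot: [3.141, 0.001, 3.115]
wrist_force: [-0.4, 0.1, -2.5]
width: 0.0496
finger_force: 29.8
```

send_rows(rows=[[0,0,-1,0,0,0],[0,0,-1,0,0,0],[0,0,-1,0,0,0],[0,0,0,0,0,0],[0,0,0,0,0,0]])

```text
time: 27.62
tool_pos: [0.6508, 0.2491, 0.0358]
ee_rot: [3.141, 0.0, 3.116]
wrist_force: [-0.1, -0.4, -3.0]
width: 0.05
finger_force: 29.8
```

send_rows(rows=[[0,0,-1,0,0,0],[0,0,-0.5,0,0,0],[0,0,0,0,0,0],[0,0,0,0,0,0]])

```text
time: 27.95
tool_pos: [0.6509, 0.2492, 0.0356]
ee_rot: [3.141, 0.001, 3.116]
wrist_force: [-4.3, -1.2, 5.8]
width: 0.0501
finger_force: 29.9
```

send_rows(rows=[[0,0,0,0,0,0],[0,0,0,0,0,0],[0,0,0,0,0,0],[0,0,0,0,0,0]], grip=62)

```text
time: 28.28
tool_pos: [0.6507, 0.249, 0.0335]
ee_rot: [3.141, -0.0, 3.116]
wrist_force: [0.1, -0.4, -0.4]
width: 0.0621
finger_force: 0.0
```

send_rows(rows=[[0,0,5,0,0,0],[0,0,15,0,0,0],[0,0,25,0,0,0],[0,0,30,0,0,0],[0,0,30,0,0,0],[0,0,15,0,0,0]])

```text
time: 28.78
tool_pos: [0.6523, 0.2495, 0.1594]
ee_rot: [3.139, 0.007, 3.116]
wrist_force: [0.6, 0.9, 0.9]
width: 0.062
finger_force: 0.0
```

send_rows(rows=[[-20,-5,5,0,0,0],[-30,-10,5,0,0,0],[-30,-10,5,0,0,0],[-30,-10,5,0,0,0],[-30,-10,5,0,0,0],[-30,-10,0,0,0,0],[-30,-10,0,0,0,0],[-20,0,0,0,0,0]])

```text
time: 29.45
tool_pos: [0.4285, 0.1828, 0.1795]
ee_rot: [-3.141, 0.0, 3.115]
wrist_force: [-0.3, -1.3, -0.4]
width: 0.0621
finger_force: 0.0
```

send_rows(rows=[[-20,0,0,0,0,0],[-20,0,0,0,0,0],[0,0,0,0,0,0],[0,0,0,0,0,0],[0,0,0,0,0,0]])

```text
time: 29.87
tool_pos: [0.3915, 0.1841, 0.1795]
ee_rot: [3.141, 0.002, 3.116]
wrist_force: [-0.6, -0.4, 0.2]
width: 0.0618
finger_force: 0.0
```

Run:
```python
from bench import optics
import cv2
im=optics.snapshot("top")[:,:,::-1]
cv2.imwrite("pics/t2.png",cv2.resize(im[90:340,140:540],None,fx=2,fy=2))
im=optics.snapshot("side")[:,:,::-1]
cv2.imwrite("pics/s2.png",cv2.resize(im[130:370,130:450],None,fx=2.5,fy=2.5))
```

```text
(no output)
```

View pics/t2.png

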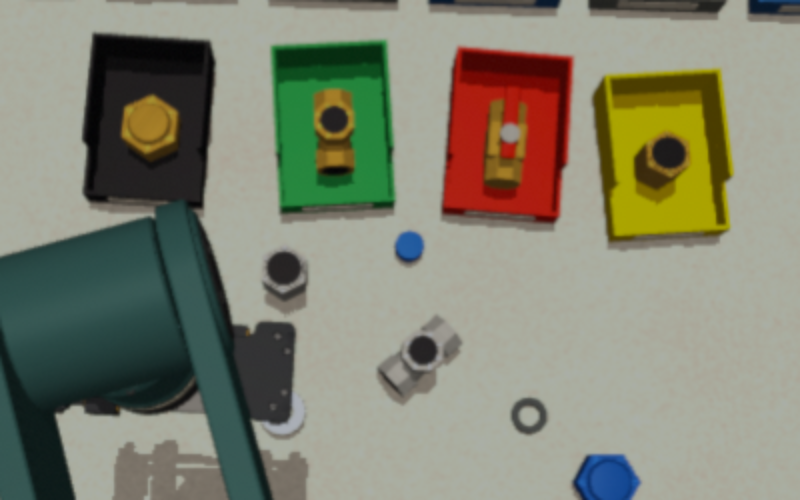

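View pics/s2.png

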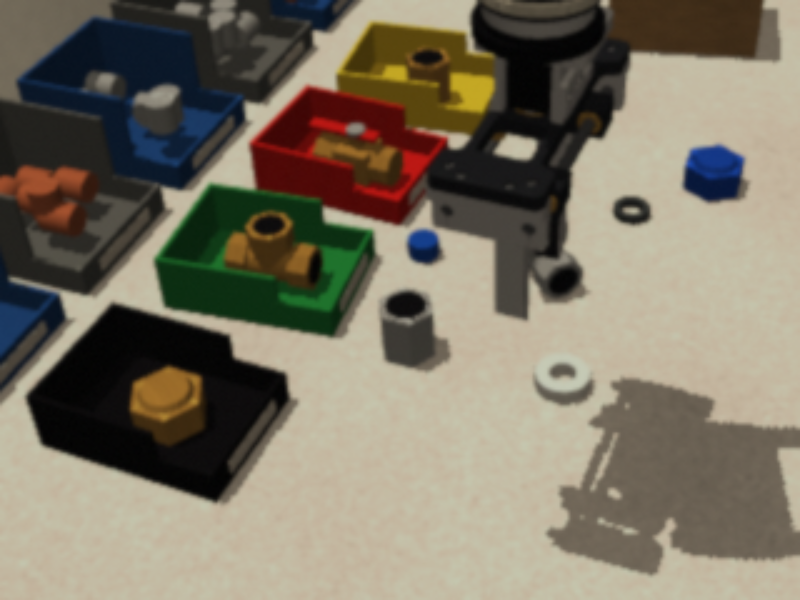

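In both views each brass fitting stands upright in its own bin: cap (150,127), tee (333,130), valve (507,140) and socket (667,155) in the top crop. The steel parts haven't moved and the arm is clear.

```bash
python3 -c "
from bench import ticket
print(ticket.close_job())"
```

```text
the job is handed in; nothing more can be done
None
```

All four brass fittings stand upright in their own bins, the steel fittings and the blue cap were left alone, and I handed the job in at about 30 s of the 96 s allowed.

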